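Lock a mandrel in the bench holder with its spring collar

ROBOT

A 6-joint arm with a two-finger parallel gripper is mounted at the origin on a cart in front of the work surface, level with it; the furniture and walls round the work are solid. World frame = base frame: x ahead of the robot, y to its left, z up, the work surface at z = 0. Lengths are in m, angles in rad, forces in N, time in s.
With the tool pointing down it reaches from about 0.375 to 0.975 m from the base axis. Payload 3.8 kg.
Tool frame: the origin (TCP) lies at the very end of the fingers, on their centre line; the grasp point (between the pads) lies 19 mm behind it; z points along the fingers, y is the line along which they close (so a half turn about z gives the same grasp; the last joint's range is limited). The gripper opens to 85 mm and grips with 20 to 120 N. Pads are 22 mm wide; open, the fingers measure 114 mm over their backs; the gripper's body (76 mm by 85 mm) begins 54 mm behind the grasp point. The pads swing forward as they close: fully open they stand 13 mm farther back than shut.
Start: joints at [1.236, 0.264, 1.604, -0, 1.274, -0.037], TCP at [0.198, 0.645, 0.231] pointing down, gripper open.
Joint ranges: [-2.63, 2.63], [-0.94, 2.18], [0.31, 2.57], [-1.31, 4.45], [0, 2.66], [-2.55, 2.55]. Speed limits (rad/s): [2.57, 2.57, 3.14, 3.14, 3.14, 3.14].

INTERFACE

Orientations are given as a rotation vector (axis times angle).
In Python, from workcell import * gives the robot as it stands.
- The arm moves only by the shell command python3 -m crank 'ROWS' [OPENING] [FORCE]. ROWS is JSON, a list that holds one entry, the list of rows, each a list of 6 numbers: the shift along the tool's x, y, z in cm, then the turn, a rotation vector about the tool's x, y, z in rad. In form: [[[dx, dy, dz, ax, ay, az], ...]]. A call has 1 to 8 rows; each row shifts and turns the commanded pose from where the row before left it, along the tool's axes as they then stand; what a row does not reach is not made up. A row lasts 1/12 s, in which the tool goes at most 41.7 mm and 7.16 degrees, less where a joint would pass 70% of its speed; a pose out of reach is approached as far as the arm can. A call with a gripper value outside its range is refused whole. OPENING is the finger opening in cm, from 0 to 8.54, set as the call begins (- or left out, the last holds). The fingers move at their own pace and stop on an object; FORCE is the grip in N (left out, the last holds). Time passes only in rows, so rows that do not move let the fingers close. It gives the time, the measured TCP pose, the force, the opening and the grip force at its end, in the units of the state.
- read_state(): the state, without advancing time (a new reading comes with each control period).
- read_camera(name): name is "scene" or "top" or "wrist"; returns the picture (384x512x3 uint8, blue, green, red); there is no depth.
- camera_model(name): a dict with "camera_matrix" (3x3 intrinsics, pixels), "k1" (the pictures are not rectified: a ray, as slopes to the right and down, at radius r is drawn at 1 + k1 r^2 times it, then the intrinsics apply), "R" (3x3) and "t" (3): a world point X has camera coordinates R X + t. Camera axes: x right, y down, z forward; pixel columns grow to the right and rows downward; lengths in m; the calibration is good to about 2 mm. A picture is of the moment at which its call begins: read the wrist's pose just before it. camera_model takes no time and is no camera call; for the wrist camera it gives the pose at the moment of the call.
- finish_job(): hands the job in; it is judged then, once.
The state is a dict: "time": time; "q": joint angles; "joint_vel": joint speeds; "joint_torque": joint torques, N m; "tool_pos": TCP position; "tcp_rot": TCP orientation; "wrist_force": force on the tool from outside, world axes, zero at the start; "torque": the same for the moment, N m; "width": opening from 0.0 (shut) to 1.0 (fully open); "grip_force": force on a finger pad.
Only numpy, scipy, OpenCV 4.12 (cv2) and the standard library are available. Lean on these libraries where they do the work, as an engineer would, in place of code of your own. Each camera call takes 0.05 s, during which the arm holds its last target. There are 200 camera calls.

TASK

Take the mandrel out of the wooden cradle and lay it in the bench holder, its round neck down in the open slot, its short square tail between the two cheeks and its long square grip standing out at the front. Its grip is walled in by the cradle and its tail by the cheeks, so set it down on the bench and take it again on the way. Then lock it: pull the spring collar back by its ball knob, swing the knob all the way over to the other side and let the collar come fully home again; leave the figure and the two moulds where they stand.

Things in the scene. Friction and masses are not known exactly. Their poses are not given: they have to be found in the camera images.
- mandrel_neck (a point): Middle of the mandrel, on its axis: aluminium bar 162 mm long, 0.22 kg. Its x axis runs along it from grip to tail: square grip 34 x 34 mm from x = -97 to -33 mm; round neck, 18 mm diameter, to +33; square tail 34 x 34 mm to +65. Axis 17 mm up when lying on the bench. It starts level in the cradle, axis 23 mm up. Centre of mass 11 mm from the middle towards the grip.
- mandrel_grip (a point): Centre of the mandrel's long square grip, 65 mm from its middle (axes as the mandrel's). In the cradle the pocket walls hide its sides up to 6 mm over its top.
- mandrel_tail (a point): Centre of the mandrel's short square tail, 49 mm from its middle on the other side (axes as the mandrel's). In the cradle it stands free, its underside 6 mm above the bench.
- cradle: Fixed wooden cradle, origin on the bench under the mandrel's middle at the start, axes as the mandrel's there. Base 6 mm thick, x = -108 to +20 mm; pocket for the grip x = -108 to -21, 2 mm clear each side, 56 mm wide outside, 46 mm high; saddle under the neck at x = +4 to +16, 17 mm high. Open above: the mandrel lifts straight out.
- holder: Fixed steel holder, origin on the bench; its axis lies level along its x, 50 mm up; front is -x, back +x. Base x = -52 to +72, y = +-42 mm, 12 mm thick. Channel for the neck, open at the top, 22 mm wide inside, x = -33 to +25, floor 9.5 mm below the axis, its walls 9 mm above. Behind it, x = 27 to 63, two cheeks 39 mm apart inside, 54 mm outside, 73 mm high; floor between them 33 mm up.
- holder_seat (a point): Where the mandrel's middle belongs: on the holder's axis, 4 mm in front of its origin, 50 mm above the bench. Seated, the mandrel's axes are parallel to the holder's (x to the back); about 4 mm play lengthwise, 2 mm sideways.
- holder_grip_seat (a point): Where the centre of the mandrel's grip belongs: on the axis, 69 mm in front of the holder's origin; free all round.
- collar_knob (a point): Centre of the black ball knob, 22 mm diameter, on a 10 mm rod, 58 mm from the holder's axis, at x = -10 mm in the holder's frame with the collar home. It starts 0.9 rad from upright on the holder's +y side (open: collar slot at the top); locked, it leans 0.9 rad to the -y side. Collar round the channel: 60 mm diameter, x = -23 to -3.
- collar_slide (a joint): How far the collar is pulled back along the holder's +x, m: 0 home, 0.016 at the stop. A spring presses it home with 6 N, 12 N at the stop. A pin at its front drops into one of two notches when home; the collar can turn only when pulled back more than 8 mm (12 to 15 mm is sure).
- collar_turn (a joint): Turn of the collar about the holder's axis, rad: 0 open, grows to 1.8 locked as the knob goes from the +y side over the top to the -y side. It turns easily once pulled back; in a notch it has about 0.07 rad of play.
- figure_mid (a point): Middle (98 mm up) of a stone-coloured statuette, 77 x 76 x 196 mm, standing loose: leave alone.
- mould_round_mid (a point): Middle (27 mm up) of a loose round mould, 59 x 63 x 53 mm: leave alone.
- mould_pair_mid (a point): Middle (23 mm up) of a loose pair of mould blocks, 51 x 64 x 45 mm: leave alone.

How it is judged:
By the outcome, as a careful person would: the job done as asked, in the order asked, and still so for the second after the job is handed in, with the robot touching nothing.
It also fails if it takes over 67 s, if anything falls off the work surface, if the arm or the gripper's body presses on something with over 40 N, if the wrist force passes 120 N, or if a joint passes its speed limit or range.

## Working session

There is one attempt and no reset: what is moved stays moved. The work goes in short steps, Python scripts to look and compute and a shell command to move; the robot and the scene stay as the last step left them, time stands still between calls to the robot, and variables do not carry over. Pictures are saved under pics/ and viewed, at most 10 in all, crops included, and the job is handed in when it is done.

```bash
ls; mkdir -p pics; python3 - <<'E'
from workcell import *
import cv2
s=read_state();print(s)
for n in("scene","top"):
    cv2.imwrite(f"pics/{n}0.png",cv2.resize(read_camera(n),(800,600),interpolation=cv2.INTER_CUBIC)); m=camera_model(n);print(n,m)
E
```

```text
pics
{'time': 0.0, 'q': array([ 1.23609145e+00,  2.64770092e-01,  1.60541019e+00, -2.56744185e-05,
        1.27370862e+00, -3.69055907e-02]), 'joint_vel': array([ 4.59134380e-05, -4.49616444e-04,  4.72308699e-05, -1.63992918e-03,
        8.68816097e-04,  8.98806344e-05]), 'joint_torque': array([ 1.71277807e-03, -5.15126288e+01, -3.67307854e+01,  1.39128133e-04,
        1.28934259e-02,  5.18671732e-05]), 'tool_pos': array([0.19782246, 0.64457346, 0.22993109]), 'tcp_rot': array([-0.46598404, -3.10643478,  0.00355152]), 'wrist_force': array([0.04717875, 0.1274445 , 1.03432057]), 'torque': array([-0.02631373,  0.01236499, -0.00495151]), 'grip_force': 0.0, 'width': 0.9958687210787711}
scene {'camera_matrix': array([[374.68775266,   0.        , 260.12630199],
       [  0.        , 374.68775266, 194.42507192],
       [  0.        ,   0.        ,   1.        ]]), 'k1': -0.043441217319520234, 'R': array([[ 0.6638643 , -0.7475021 ,  0.0229088 ],
       [-0.40115049, -0.38178444, -0.83265775],
       [ 0.63115963,  0.54358188, -0.55331389]]), 't': array([-0.36149715,  0.29135461,  0.58796772])}
top {'camera_matrix': array([[404.85133345,   0.        , 259.90396292],
       [  0.        , 404.85133345, 192.66744113],
       [  0.        ,   0.        ,   1.        ]]), 'k1': -0.06454319612797296, 'R': array([[ 0.02554568, -0.9996365 , -0.0086187 ],
       [-0.99719068, -0.024874  , -0.07065436],
       [ 0.0704143 ,  0.0103994 , -0.99746362]]), 't': array([0.01581709, 0.56374025, 0.95746375])}
```

View pics/scene0.png

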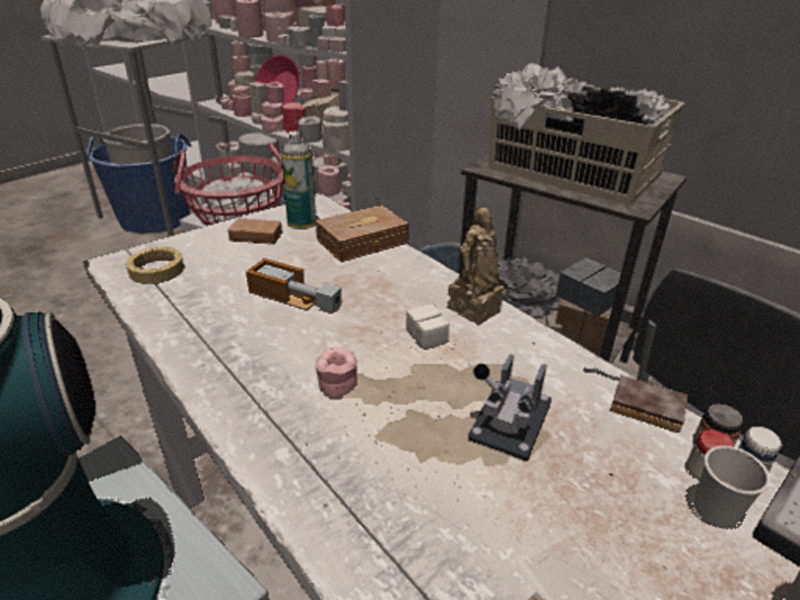

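View pics/top0.png

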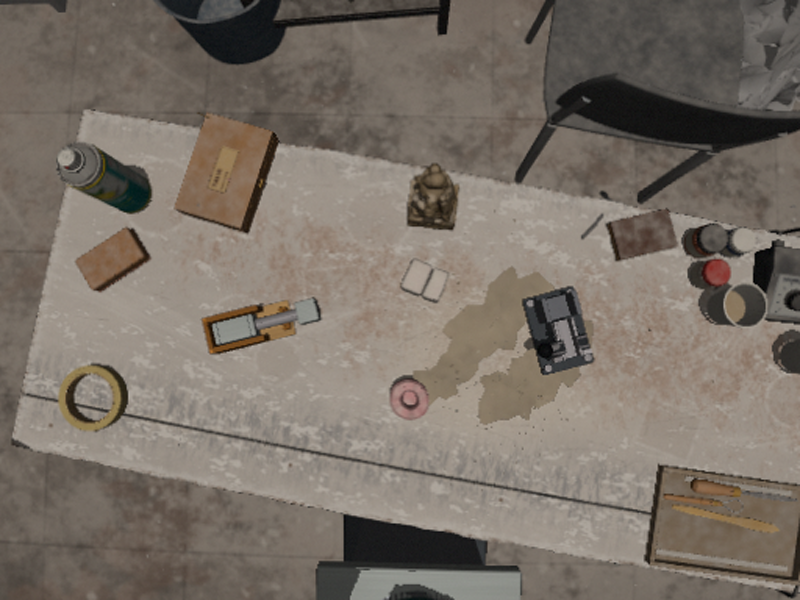

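The top view shows the cradle and mandrel at about (260,325) with the tail to the right at (308,310). The holder is at about (560,330), with its cheeks away from the robot and the knob at (545,350). Next I'll enlarge both.

```bash
python3 - <<'E'
from workcell import *
import cv2,numpy as np
a=read_camera("top");b=read_camera("scene");np.save("top.npy",a);np.save("scene.npy",b)
def c(im,u,v,w=80,h=60,k=5):return cv2.resize(im[v:v+h,u:u+w],None,fx=k,fy=k,interpolation=cv2.INTER_CUBIC)
o=np.vstack([np.hstack([c(a,125,180),c(a,320,178)]),np.hstack([c(b,150,155),c(b,290,225,80,60)])])
o=cv2.convertScaleAbs(o,alpha=1.5)
cv2.imwrite("pics/crops.png",o)
E
```

```text
(no output)
```

View pics/crops.png

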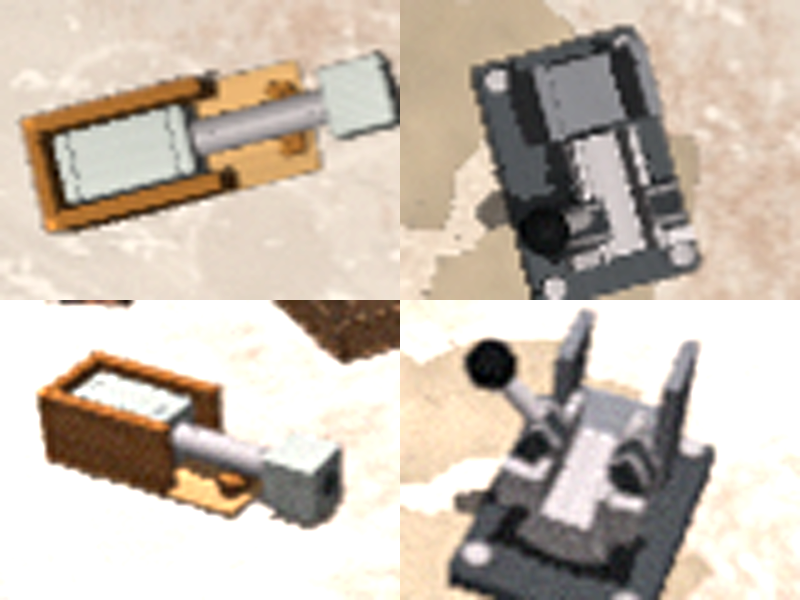

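Pixel corners read from the crops: cradle, tail, holder base and knob. I'll fit each pose (x, y, yaw) from both cameras and check the residuals.

```bash
cat > h.py <<'E'
from workcell import *
import cv2,numpy as np
from scipy.optimize import least_squares
from scipy.spatial.transform import Rotation as R
def proj(m,X):
    return cv2.projectPoints(np.asarray(X,float).reshape(-1,3),cv2.Rodrigues(np.array(m["R"]))[0],np.array(m["t"],float),np.array(m["camera_matrix"]),np.array([m["k1"],0,0,0.]))[0].reshape(-1,2)
def place(p,L,z=0):
    c,s=np.cos(p[2]),np.sin(p[2]);L=np.asarray(L,float)/1000
    return np.c_[p[0]+c*L[:,0]-s*L[:,1],p[1]+s*L[:,0]+c*L[:,1],L[:,2]]
def fit(obs,p0,verbose=1):  # obs: list of (model, local mm pts, pixels)
    f=lambda p:np.concatenate([(proj(m,place(p,L))-P).ravel() for m,L,P in obs])
    r=least_squares(f,p0,x_scale=[.01,.01,.1],loss="soft_l1",f_scale=.7)
    if verbose:print(r.x.round(4));[print((proj(m,place(r.x,L))-P).round(1).tolist()) for m,L,P in obs]
    return r.x
E
cat > m.py <<'E'
from h import *
T,S=camera_model("top"),camera_model("scene")
px=lambda l,o:(np.array(l)+.5)/5-.5+o
Lt=[(-108,28,46),(-108,-28,46),(20,28,6),(20,-28,6),(33,17,40),(65,17,40),(65,-17,40),(-97,17,40),(-97,-17,40),(-33,17,40),(-33,-17,40)]
Pt=px([(22,121),(46,229),(298,60),(322,168),(318,68),(385,50),(397,128),(55,138),(72,207),(178,105),(197,178)],(125,180))
Ls=[(-108,28,46),(-108,-28,46),(-21,28,46),(-21,-28,46),(33,17,40),(65,17,40),(65,-17,40),(33,-17,40),(65,-17,6)]
Ps=px([(97,52),(40,93),(222,87),(170,130),(280,132),(340,150),(322,172),(262,150),(310,225)],(150,155))
fit([(T,Lt,Pt)],[.5,.3,-1.3],1);fit([(S,Ls,Ps)],[.5,.3,-1.3],1);fit([(T,Lt,Pt),(S,Ls,Ps)],[.5,.3,-1.3],0)
k=(-10,45.4,86.05)
Ht=[(72,42,12),(72,-42,12),(-52,-42,12),k];Hp=px([(70,67),(230,28),(300,265),(145,230)],(320,178))
Hs=[(72,-42,12),(-52,42,12),k];Sp=px([(315,150),(52,272),(90,65)],(290,225))
fit([(T,Ht,Hp)],[.5,-.2,.2]);fit([(S,Hs,Sp)],[.5,-.2,.2]);fit([(T,Ht,Hp),(S,Hs,Sp)],[.5,-.2,.2])
E
python3 m.py
```

```text
[ 0.5299  0.2279 -1.2977]
[[-0.2, -0.3], [0.3, 1.2], [0.1, -0.1], [0.6, 0.5], [-0.3, 0.4], [-0.7, 0.7], [0.3, -1.0], [-0.5, -0.2], [-0.7, -0.1], [0.8, -0.2], [0.3, -0.9]]
[ 0.5276  0.224  -1.3024]
[[0.2, -0.4], [-1.0, 0.0], [0.3, -0.2], [-1.3, 0.4], [3.0, -0.8], [1.0, -1.4], [-2.2, 0.2], [-0.4, 1.5], [0.8, 0.2]]
[ 0.5156 -0.2094  0.2933]
[[-0.4, -0.1], [0.5, -1.4], [0.8, 0.3], [-1.1, 0.4]]
[ 0.5139 -0.2138  0.3106]
[[0.6, -1.3], [-0.5, -0.1], [0.0, 1.0]]
[ 0.5157 -0.2115  0.3088]
[[0.1, 0.3], [0.9, -1.5], [1.9, -0.0], [0.0, 0.7]]
[[0.2, -2.1], [-0.9, -1.1], [-0.4, 0.1]]
```

Fits agree to about 3 mm: mandrel near (0.529, 0.227) with yaw −1.30, holder near (0.515, −0.211) with yaw 0.30. I'll add a motion calculator and hover over the tail, then refine with the wrist camera.

```bash
cat > g.py <<'E'
import sys
from h import *
def go(x,y,z,yyaw):
    """shift (tool axes, after turning) to TCP x,y,z with tool y along world yaw yyaw (mod pi)"""
    s=read_state();M=R.from_rotvec(s["tcp_rot"]).as_matrix();p=s["tool_pos"]
    cur=np.arctan2(M[1,1],M[0,1]);q1=np.arctan2(y,x)
    for k in(-1,0,1):
        d=(yyaw-cur+np.pi)%(2*np.pi)-np.pi+k*np.pi
        if abs(d)>np.pi:continue
        t=R.from_euler("z",-d).as_matrix()
        sh=(M@t).T@(np.array([x,y,z])-p)*100
        print("turn az %.3f (rows %.1f) q6->%.2f shift cm %s (rows %.1f)"%(-d,abs(d)/.125,s["q"][5]+(q1-s["q"][0])-d,sh.round(2),np.linalg.norm(sh)/4.17), "tilt",M[:,2].round(4)[:2])
if __name__=="__main__":go(*map(float,sys.argv[1:5]))
E
python3 g.py .542 .180 .17 0.27;python3 g.py .495 -.217 .17 1.87;python3 g.py .495 -.217 .17 0.3
```

```text
turn az 1.003 (rows 8.0) q6->0.05 shift cm [-53.97  20.77   6.09] (rows 13.9) tilt [-0.0005 -0.0014]
turn az -2.139 (rows 17.1) q6->-3.09 shift cm [ 53.97 -20.77   6.09] (rows 13.9) tilt [-0.0005 -0.0014]
turn az 2.545 (rows 20.4) q6->0.86 shift cm [ 2.99 91.1   6.15] (rows 21.9) tilt [-0.0005 -0.0014]
turn az -0.597 (rows 4.8) q6->-2.28 shift cm [ -2.99 -91.1    6.15] (rows 21.9) tilt [-0.0005 -0.0014]
turn az 0.973 (rows 7.8) q6->-0.71 shift cm [-91.11   2.92   6.15] (rows 21.9) tilt [-0.0005 -0.0014]
turn az -2.169 (rows 17.3) q6->-3.85 shift cm [91.11 -2.92  6.15] (rows 21.9) tilt [-0.0005 -0.0014]
```

```bash
python3 -m crank '[[[0,0,0,0,0,0.12],[0,0,0,0,0,0.12],[0,0,0,0,0,0.12],[0,0,0,0,0,0.12],[0,0,0,0,0,0.12],[0,0,0,0,0,0.12],[0,0,0,0,0,0.12],[0,0,0,0,0,0.12]]]' 8 60
python3 -m crank '[[[-3.4,1.3,0.2,0,0,0.04],[-3.4,1.3,0.2,0,0,0],[-3.4,1.3,0.2,0,0,0],[-3.4,1.3,0.2,0,0,0],[-3.4,1.3,0.2,0,0,0],[-3.4,1.3,0.2,0,0,0],[-3.4,1.3,0.2,0,0,0],[-3.4,1.3,0.2,0,0,0]]]'
python3 -m crank '[[[-3.4,1.3,0.2,0,0,0],[-3.4,1.3,0.2,0,0,0],[-3.4,1.3,0.2,0,0,0],[-3.4,1.3,0.2,0,0,0],[-3.4,1.3,0.2,0,0,0],[-3.4,1.3,0.2,0,0,0],[0,0,0,0,0,0],[0,0,0,0,0,0]]]'
python3 g.py .542 .180 .17 0.27
python3 - <<'E'
from h import *
m=camera_model("wrist");im=read_camera("wrist");print(m)
print(proj(m,place([.529,.227,-1.3],[(0,0,23),(65,0,40),(-108,0,46)])))
cv2.imwrite("pics/w1.png",cv2.resize(im,(800,600),interpolation=cv2.INTER_CUBIC))
E
```

```text
time: 0.87
tool_pos: [0.198, 0.6451, 0.2309]
tcp_rot: [1.855, 2.535, -0.001]
wrist_force: [-0.5, -0.3, 0.4]
width: 0.935
grip_force: 0.0
time: 1.53
tool_pos: [0.3733, 0.4107, 0.2151]
tcp_rot: [1.898, 2.503, 0.0]
wrist_force: [1.5, 0.1, 0.7]
width: 0.931
grip_force: 0.0
time: 2.2
tool_pos: [0.5035, 0.2352, 0.2029]
tcp_rot: [-1.903, -2.499, 0.001]
wrist_force: [0.2, 0.2, -0.1]
width: 0.94
grip_force: 0.0
turn az 3.141 (rows 25.1) q6->3.19 shift cm [ 6.34 -2.24  3.29] (rows 1.8) tilt [-0.0007 -0.0002]
turn az -0.001 (rows 0.0) q6->0.05 shift cm [-6.34  2.24  3.29] (rows 1.8) tilt [-0.0007 -0.0002]
{'camera_matrix': array([[281.14192873,   0.        , 255.68485939],
       [  0.        , 281.14192873, 191.32695446],
       [  0.        ,   0.        ,   1.        ]]), 'k1': -0.04571976585053313, 'R': array([[ 0.96392329,  0.26616517, -0.0028286 ],
       [ 0.25361935, -0.91515869,  0.31330782],
       [ 0.08080301, -0.30272209, -0.94964741]]), 't': array([-0.54700467,  0.05561404,  0.38289952])}
[[275.19954626 182.30466853]
 [274.96810267 237.90506403]
 [278.71872789  85.2923173 ]]
```

View pics/w1.png

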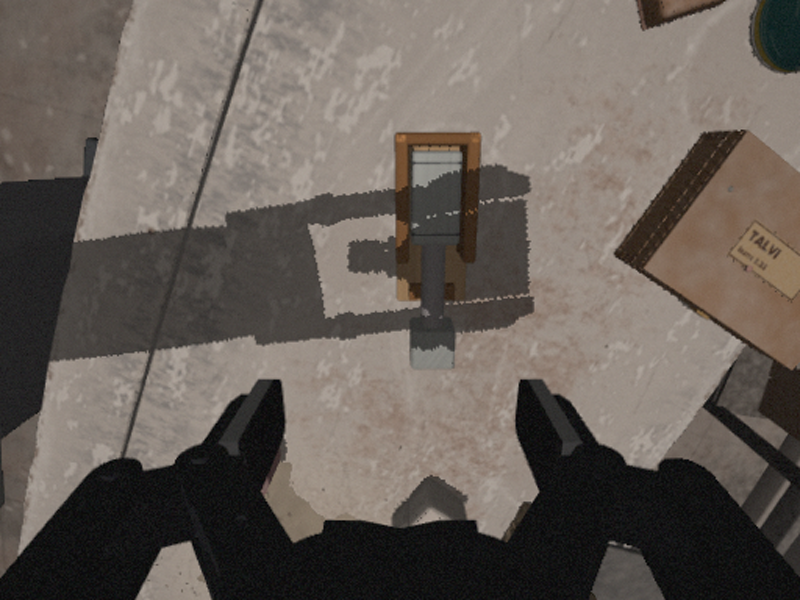

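The wrist view shows the pocket's top corners at (396,133) and (481,133), and the tail's end edge from (411,367) to (454,368). I'll refit with these.

```bash
cat > w.py <<'E'
from m import *
print("----")
W={'camera_matrix':np.array([[281.14192873,0,255.68485939],[0,281.14192873,191.32695446],[0,0,1]]),'k1':-0.0457,'R':np.array([[ 0.96392329,0.26616517,-0.0028286],[0.25361935,-0.91515869,0.31330782],[0.08080301,-0.30272209,-0.94964741]]),'t':np.array([-0.54700467,0.05561404,0.38289952])}
L=[(-108,-28,46),(-108,28,46),(-21,-28,46),(-21,28,46),(20,-28,6),(20,28,6),(65,-17,40),(65,17,40)]
P=(np.array([(396,133),(481,133),(398,262),(475,262),(397,300),(466,298),(411,367),(454,368)])+.5)/1.5625-.5
fit([(W,L,P)],[.53,.227,-1.3])
fit([(W,L,P),(T,Lt,Pt),(S,Ls,Ps)],[.53,.227,-1.3])
E
python3 w.py | sed '1,/----/d'
```

```text
[ 0.5304  0.2299 -1.2978]
[[-0.6, -2.2], [1.0, -2.2], [-1.4, 0.2], [0.7, 0.0], [-0.2, 0.0], [-0.2, 1.2], [-0.1, 1.4], [0.6, 0.7]]
[ 0.5303  0.2288 -1.2972]
[[-1.1, -1.0], [0.5, -1.1], [-1.7, 1.2], [0.3, 1.0], [-0.4, 0.8], [-0.5, 2.0], [-0.3, 2.2], [0.3, 1.5]]
[[-0.5, -0.4], [-0.1, 1.0], [-0.3, -0.2], [0.2, 0.3], [-0.7, 0.2], [-1.1, 0.5], [-0.1, -1.2], [-0.8, -0.4], [-1.0, -0.3], [0.4, -0.3], [-0.1, -1.1]]
[[-0.2, -1.2], [-1.3, -0.8], [-0.1, -1.2], [-1.6, -0.6], [2.6, -1.8], [0.6, -2.5], [-2.5, -1.0], [-0.7, 0.4], [0.5, -0.9]]
```

```bash
python3 g.py .5434 .1818 .1 0.274
```

```text
turn az 3.138 (rows 25.1) q6->3.19 shift cm [ 6.35 -2.44 10.29] (rows 3.0) tilt [-0.0009  0.0002]
turn az -0.003 (rows 0.0) q6->0.05 shift cm [-6.35  2.44 10.29] (rows 3.0) tilt [-0.0009  0.0002]
```

```bash
python3 -m crank '[[[-2.12,0.8,1,0,0,0],[-2.12,0.8,1,0,0,0],[-2.12,0.84,1,0,0,0],[0,0,3.6,0,0,0],[0,0,3.6,0,0,0],[0,0,0,0,0,0],[0,0,0,0,0,0]]]'
python3 g.py .5434 .1818 .007 0.274
```

```text
time: 2.83
tool_pos: [0.5404, 0.1827, 0.0991]
tcp_rot: [-1.894, -2.501, 0.008]
wrist_force: [0.1, -0.3, 0.9]
width: 0.933
grip_force: 0.0
turn az 0.001 (rows 0.0) q6->0.05 shift cm [-0.17  0.32  9.2 ] (rows 2.2) tilt [-0.0062 -0.0015]
turn az -3.141 (rows 25.1) q6->-3.09 shift cm [ 0.17 -0.32  9.2 ] (rows 2.2) tilt [-0.0062 -0.0015]
```

```bash
python3 -m crank '[[[-0.17,0.32,2.6,0,0,0],[0,0,2.4,0,0,0],[0,0,2.2,0,0,0],[0,0,1.2,0,0,0],[0,0,0.8,0,0,0],[0,0,0,0,0,0],[0,0,0,0,0,0]]]'
python3 -m crank '[[[0,0,0,0,0,0],[0,0,0,0,0,0],[0,0,0,0,0,0],[0,0,0,0,0,0],[0,0,0,0,0,0],[0,0,0,0,0,0],[0,0,0,0,0,0],[0,0,0,0,0,0]]]' 2.5 100
python3 g.py .5434 .1818 .107 0.274
```

```text
time: 3.42
tool_pos: [0.5479, 0.1821, 0.0106]
tcp_rot: [1.897, 2.503, 0.002]
wrist_force: [0.8, 0.3, 1.2]
width: 0.935
grip_force: 0.0
time: 4.08
tool_pos: [0.5478, 0.1817, 0.0104]
tcp_rot: [1.898, 2.502, 0.002]
wrist_force: [-1.7, -0.5, 6.0]
width: 0.384
grip_force: 98.0
turn az 3.140 (rows 25.1) q6->3.19 shift cm [-0.13  0.4  -9.66] (rows 2.3) tilt [0.0014 0.0005]
turn az -0.001 (rows 0.0) q6->0.05 shift cm [ 0.13 -0.4  -9.66] (rows 2.3) tilt [0.0014 0.0005]
```

```bash
python3 -m crank '[[[0,0,-1,0,0,0],[0,0,-1,0,0,0],[0,0,-1,0,0,0],[0,0,-1.5,0,0,0],[0,0,-2,0,0,0],[0,0,-2,0,0,0],[0,0,0,0,0,0],[0,0,0,0,0,0]]]'
python3 g.py .413 .16 .1 0.274
python3 - <<'E'
from h import *
a=read_camera("scene");b=read_camera("wrist")
cv2.imwrite("pics/lift.png",cv2.convertScaleAbs(np.hstack([cv2.resize(a[130:280,120:320],(400,300)),cv2.resize(b,(400,300))]),alpha=1.5))
E
```

```text
time: 4.75
tool_pos: [0.5483, 0.1817, 0.0961]
tcp_rot: [1.897, 2.501, 0.005]
wrist_force: [0.8, 0.2, -2.3]
width: 0.382
grip_force: 99.7
turn az 3.141 (rows 25.1) q6->3.24 shift cm [-1.57 13.61 -0.44] (rows 3.3) tilt [0.0037 0.0009]
turn az -0.001 (rows 0.0) q6->0.10 shift cm [  1.57 -13.61  -0.44] (rows 3.3) tilt [0.0037 0.0009]
```

View pics/lift.png

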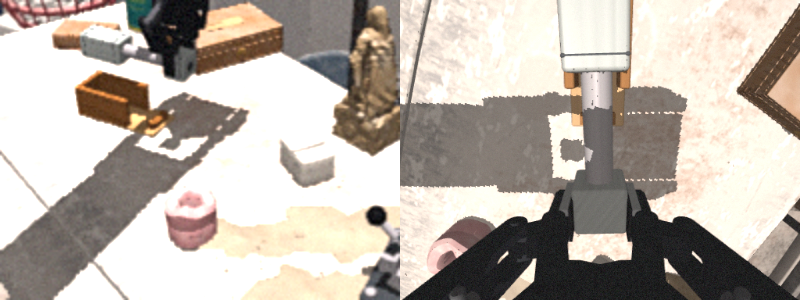

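The mandrel hangs level from the tail, clear of the cradle. I'll move it toward the robot and lower it onto the bench.

```bash
python3 -m crank '[[[0.4,-3.4,0,0,0,0],[0.4,-3.4,0,0,0,0],[0.4,-3.4,0,0,0,0],[0.4,-3.4,0,0,0,0],[0,0,0,0,0,0],[0,0,0,0,0,0],[0,0,0,0,0,0]]]'
python3 -m crank '[[[0,0,3,0,0,0],[0,0,3,0,0,0],[0,0,1.7,0,0,0],[0,0,0.6,0,0,0],[0,0,0.4,0,0,0],[0,0,0,0,0,0],[0,0,0,0,0,0],[0,0,0,0,0,0]]]'
```

```text
time: 5.43
tool_pos: [0.4113, 0.16, 0.0935]
tcp_rot: [-1.898, -2.503, 0.001]
wrist_force: [0.6, 0.5, -2.8]
width: 0.379
grip_force: 100.4
time: 6.1
tool_pos: [0.4134, 0.1607, 0.0086]
tcp_rot: [1.898, 2.502, 0.004]
wrist_force: [0.6, 0.2, -3.4]
width: 0.379
grip_force: 100.4
```

```bash
python3 -m crank '[[[0,0,0.2,0,0,0],[0,0,0.2,0,0,0],[0,0,0.1,0,0,0],[0,0,0,0,0,0],[0,0,0,0,0,0]]]'
```

```text
time: 6.52
tool_pos: [0.4134, 0.1608, 0.0057]
tcp_rot: [1.898, 2.502, 0.003]
wrist_force: [-8.1, -1.9, 23.6]
width: 0.375
grip_force: 103.9
```

```bash
python3 -m crank '[[[0,0,0,0,0,0],[0,0,0,0,0,0],[0,0,0,0,0,0],[0,0,0,0,0,0]]]' 6.5 100
python3 -m crank '[[[0,0,-2,0,0,0],[0,0,-3,0,0,0],[0,0,-3,0,0,0],[0,0,0,0,0,0],[0,0,0,0,0,0]]]'
python3 - <<'E'
from h import *
m=camera_model("wrist");im=read_camera("wrist")
p=[.400,.209,-1.297]
for q in proj(m,place(p,[(-97,17,34),(-97,-17,34),(-33,17,34),(-33,-17,34),(65,17,34),(65,-17,34)])):cv2.circle(im,tuple(int(round(t)) for t in q),2,(0,0,255),1)
cv2.imwrite("pics/w2.png",cv2.resize(im,(800,600)))
E
python3 g.py .3823 .272 .09 .274
```

```text
time: 6.85
tool_pos: [0.412, 0.1603, 0.0025]
tcp_rot: [1.898, 2.503, 0.001]
wrist_force: [0.1, -0.8, -1.0]
width: 0.764
grip_force: 0.0
time: 7.27
tool_pos: [0.4137, 0.1608, 0.0843]
tcp_rot: [1.897, 2.501, 0.007]
wrist_force: [-0.1, -0.4, -0.4]
width: 0.757
grip_force: 0.0
turn az 3.141 (rows 25.1) q6->3.49 shift cm [-11.56  -0.15  -0.73] (rows 2.8) tilt [0.0014 0.0005]
turn az -0.001 (rows 0.0) q6->0.34 shift cm [11.56  0.15 -0.73] (rows 2.8) tilt [0.0014 0.0005]
```

View pics/w2.png

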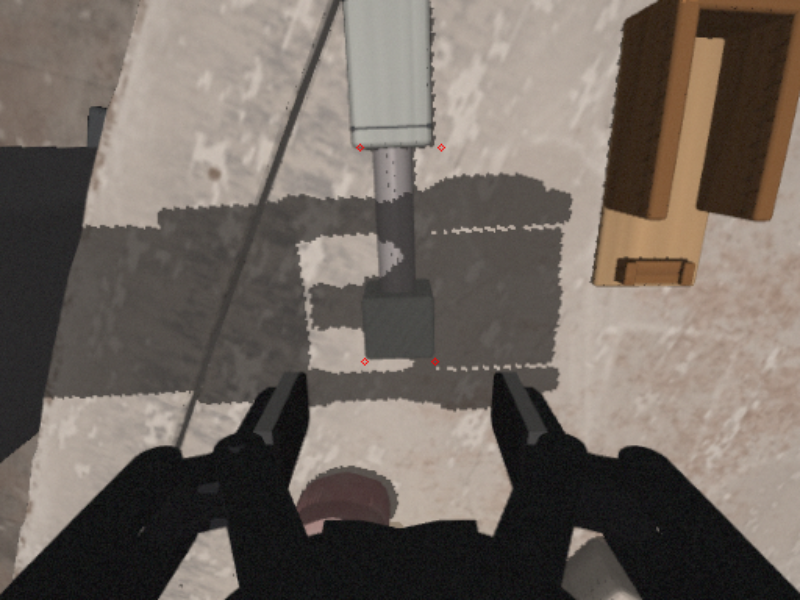

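The overlay shows the mandrel turned slightly: grip end corners are at (351,147) and (433,147), tail end at (363,358) and (434,358). I'll refit.

```bash
python3 - <<'E'
from h import *
import g
m=camera_model("wrist")
P=(np.array([(351,147),(433,147),(363,358),(434,358)])+.5)/1.5625-.5
p=fit([(m,[(-33,-17,34),(-33,17,34),(65,-17,34),(65,17,34)],P)],[.4,.209,-1.297])
G=place(p,[(-65,0,0)])[0];print(G)
g.go(G[0],G[1],.084,p[2]+np.pi/2)
E
```

```text
[ 0.3957  0.2087 -1.2714]
[[-0.2, -0.3], [0.2, -1.8], [0.0, 2.6], [-0.1, 1.5]]
[0.37656868 0.27081293 0.        ]
turn az 3.115 (rows 24.9) q6->3.47 shift cm [-11.61   0.14  -0.13] (rows 2.8) tilt [0.0014 0.0005]
turn az -0.026 (rows 0.2) q6->0.32 shift cm [11.61 -0.14 -0.13] (rows 2.8) tilt [0.0014 0.0005]
```

```bash
python3 -m crank '[[[0,0,0,0,0,-0.026],[2.9,-0.03,0,0,0,0],[2.9,-0.03,0,0,0,0],[2.9,-0.04,0,0,0,0],[2.9,-0.04,0,0,0,0],[0,0,0,0,0,0],[0,0,0,0,0,0],[0,0,0,0,0,0]]]'
python3 g.py .3766 .2708 .004 .2994
```

```text
time: 7.98
tool_pos: [0.3751, 0.2697, 0.0808]
tcp_rot: [-1.864, -2.528, 0.005]
wrist_force: [-0.1, -0.0, 0.3]
width: 0.759
grip_force: 0.0
turn az 0.001 (rows 0.0) q6->0.32 shift cm [0.07 0.2  7.68] (rows 1.8) tilt [-0.0024 -0.0021]
turn az -3.141 (rows 25.1) q6->-2.82 shift cm [-0.07 -0.2   7.68] (rows 1.8) tilt [-0.0024 -0.0021]
```

```bash
python3 -m crank '[[[0,0.1,2.5,0,0,0],[0,0,2.5,0,0,0],[0,0,1.5,0,0,0],[0,0,0.7,0,0,0],[0,0,0.3,0,0,0],[0,0,0,0,0,0],[0,0,0,0,0,0]]]'
python3 g.py .3766 .2708 .004 .2994
```

```text
time: 8.57
tool_pos: [0.3779, 0.2708, 0.0079]
tcp_rot: [1.867, 2.526, 0.001]
wrist_force: [-0.3, 0.8, 0.1]
width: 0.76
grip_force: 0.0
turn az 3.140 (rows 25.1) q6->3.47 shift cm [-0.04  0.13  0.39] (rows 0.1) tilt [0.0008 0.0005]
turn az -0.001 (rows 0.0) q6->0.32 shift cm [ 0.04 -0.13  0.39] (rows 0.1) tilt [0.0008 0.0005]
```

```bash
python3 -m crank '[[[0,-0.1,0.15,0,0,0],[0,0,0.15,0,0,0],[0,0,0,0,0,0]]]'
python3 -m crank '[[[0,0,0,0,0,0],[0,0,0,0,0,0],[0,0,0,0,0,0],[0,0,0,0,0,0],[0,0,0,0,0,0],[0,0,0,0,0,0],[0,0,0,0,0,0],[0,0,0,0,0,0]]]' 2.5 110
python3 -m crank '[[[0,0,-1,0,0,0],[0,0,-2,0,0,0],[0,0,-3,0,0,0],[0,0,-3,0,0,0],[0,0,-3,0,0,0],[0,0,-3,0,0,0],[0,0,0,0,0,0],[0,0,0,0,0,0]]]'
python3 g.py .43 -.2 .16 1.87
```

```text
time: 8.82
tool_pos: [0.3766, 0.2709, 0.0048]
tcp_rot: [1.866, 2.527, 0.002]
wrist_force: [0.1, -0.1, -0.8]
width: 0.764
grip_force: 0.0
time: 9.48
tool_pos: [0.3771, 0.2712, 0.0051]
tcp_rot: [1.865, 2.527, 0.003]
wrist_force: [-0.3, -0.5, 6.1]
width: 0.382
grip_force: 109.5
time: 10.15
tool_pos: [0.3771, 0.2713, 0.1562]
tcp_rot: [1.865, 2.526, 0.006]
wrist_force: [-1.3, -0.3, -3.3]
width: 0.38
grip_force: 109.6
turn az 1.570 (rows 12.6) q6->0.84 shift cm [-8.83 46.59 -0.47] (rows 11.4) tilt [0.0032 0.0023]
turn az -1.571 (rows 12.6) q6->-2.31 shift cm [  8.83 -46.59  -0.47] (rows 11.4) tilt [0.0032 0.0023]
```

```bash
python3 -m crank '[[[0,0,-0.5,0,0,0.12],[0,0,-0.5,0,0,0.12],[0,0,-0.5,0,0,0.12],[0,0,-0.5,0,0,0.12],[0,0,-0.5,0,0,0.12],[0,0,-0.5,0,0,0.12],[0,0,-0.5,0,0,0.12],[0,0,-0.5,0,0,0.12]]]'
python3 -m crank '[[[0,0,-0.5,0,0,0.12],[0,0,-0.5,0,0,0.12],[0,0,-0.5,0,0,0.12],[0,0,-0.5,0,0,0.12],[0,0,-0.5,0,0,0.12],[0,0,0,0,0,0],[0,0,0,0,0,0]]]'
python3 g.py .44 -.235 .24 1.87
```

```text
time: 10.82
tool_pos: [0.3743, 0.2694, 0.1915]
tcp_rot: [2.826, 1.372, -0.009]
wrist_force: [0.1, 0.3, -3.5]
width: 0.374
grip_force: 109.6
time: 11.4
tool_pos: [0.3752, 0.2699, 0.2173]
tcp_rot: [3.102, 0.49, -0.005]
wrist_force: [0.4, -0.0, -3.0]
width: 0.382
grip_force: 109.5
turn az 0.014 (rows 0.1) q6->0.78 shift cm [-8.7  50.16 -2.19] (rows 12.2) tilt [-0.0027 -0.0019]
turn az -3.128 (rows 25.0) q6->-2.36 shift cm [  8.7  -50.16  -2.19] (rows 12.2) tilt [-0.0027 -0.0019]
```

```bash
python3 -m crank '[[[-0.6,3.6,-0.16,0,0,0.014],[-0.6,3.6,-0.16,0,0,0],[-0.6,3.6,-0.16,0,0,0],[-0.6,3.6,-0.16,0,0,0],[-0.6,3.6,-0.16,0,0,0],[-0.6,3.6,-0.16,0,0,0],[-0.6,3.6,-0.16,0,0,0],[-0.6,3.6,-0.16,0,0,0]]]'
python3 -m crank '[[[-0.6,3.6,-0.16,0,0,0],[-0.6,3.6,-0.16,0,0,0],[-0.6,3.6,-0.16,0,0,0],[-0.6,3.6,-0.16,0,0,0],[-0.6,3.6,-0.16,0,0,0],[-0.6,3.6,-0.16,0,0,0],[0,0,0,0,0,0],[0,0,0,0,0,0]]]'
python3 -m crank '[[[0,0,0,0,0,0],[0,0,0,0,0,0]]]'
python3 - <<'E'
from h import *
import json
m=camera_model("wrist");im=read_camera("wrist")
json.dump({k:np.array(v).tolist() for k,v in m.items()},open("w3.json","w"))
H=[.5155,-.2115,.303]
k=(-10,45.4,86.05)
q=proj(m,place(H,[(-52,42,12),(-52,-42,12),(72,-42,12),(72,42,12),k,(27,19.5,73),(27,-19.5,73),(63,-19.5,73),(63,19.5,73),(-33,11,40.5),(-33,-11,40.5)]))
print(q.round(0).tolist())
c=q.mean(0).astype(int);u=min(max(c[0]-100,0),312);v=min(max(c[1]-75,0),234);print(u,v)
cv2.imwrite("pics/w3.png",cv2.convertScaleAbs(cv2.resize(im[v:v+150,u:u+200],(800,600),interpolation=cv2.INTER_CUBIC),alpha=1.8))
E
```

```text
time: 12.07
tool_pos: [0.4136, -0.0204, 0.2307]
tcp_rot: [-3.106, -0.468, 0.003]
wrist_force: [1.7, 0.2, -2.7]
width: 0.379
grip_force: 110.1
time: 12.73
tool_pos: [0.4424, -0.2372, 0.2399]
tcp_rot: [-3.105, -0.461, 0.004]
wrist_force: [-0.7, 0.7, -2.2]
width: 0.379
grip_force: 110.4
time: 12.9
tool_pos: [0.4426, -0.2346, 0.2405]
tcp_rot: [-3.105, -0.466, 0.003]
wrist_force: [-0.4, 0.0, -2.6]
width: 0.379
grip_force: 110.4
[[224.0, 143.0], [287.0, 142.0], [290.0, 38.0], [220.0, 39.0], [211.0, 113.0], [236.0, 75.0], [274.0, 75.0], [274.0, 36.0], [235.0, 36.0], [246.0, 130.0], [264.0, 130.0]]
151 12
```

View pics/w3.png

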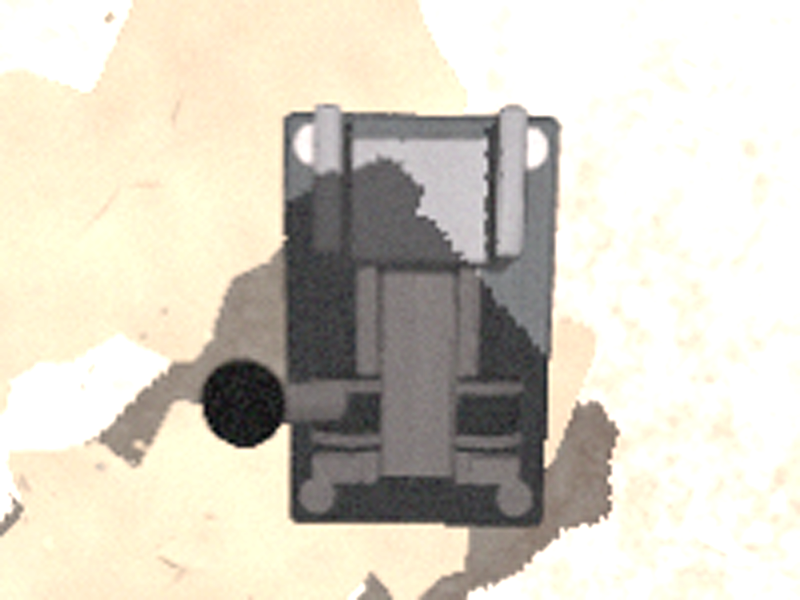

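The wrist view shows the holder squarely: base corners at (293,523), (542,524), (558,117) and (286,114), knob at (243,403), and the cheek tops. I'll fit the holder pose from these.

```bash
python3 - <<'E'
from h import *
import json
m=json.load(open("w3.json"))
L=[(-52,42,12),(-52,-42,12),(72,-42,12),(72,42,12),(-10,45.4,86.05),(63,27,73),(63,19.5,73),(63,-19.5,73),(63,-27,73),(27,19.5,73),(27,27,73),(27,-19.5,73),(27,-27,73),(-33,11,40.5),(-33,-11,40.5)]
P=(np.array([(293,523),(542,524),(558,117),(286,114),(243,403),(314,106),(342,106),(498,106),(527,106),(343,252),(316,252),(495,256),(522,256),(381,477),(456,477)])+.5)/4-.5+(151,12)
p=fit([(m,L,P)],[.5155,-.21,.3]);np.save("H.npy",p)
print(place(p,[(-69,0,0),(-10,45.4,0)]))
E
```

```text
[ 0.5146 -0.2121  0.2898]
[[-0.7, 0.7], [0.9, 1.0], [1.1, -1.0], [-1.5, -0.9], [-0.7, 0.7], [-0.6, -1.1], [-0.0, -1.0], [0.3, -0.7], [0.6, -0.6], [0.1, 0.9], [-0.4, 0.9], [0.1, 0.2], [0.7, 0.3], [0.1, 0.2], [-0.3, 0.4]]
[[ 0.44847531 -0.23176584  0.        ]
 [ 0.49204361 -0.17140059  0.        ]]
```

```bash
for i in 1 2 3; do python3 -m crank '[[[0,0,0,0,0,-0.12],[0,0,0,0,0,-0.12],[0,0,0,0,0,-0.12],[0,0,0,0,0,-0.12],[0,0,0,0,0,-0.12],[0,0,0,0,0,-0.12],[0,0,0,0,0,-0.12],[0,0,0,0,0,-0.12]]]' | grep -E 'time|pos'; done
python3 -m crank '[[[0,0,0,0,0,-0.12],[0,0,0,0,0,-0.12],[0,0,0,0,0,0],[0,0,0,0,0,0],[0,0,0,0,0,0]]]'
python3 g.py .4485 -.2318 .12 1.8606;  python3 -c "
from workcell import *;print(read_state()['q'])"
```

```text
time: 13.62
tool_pos: [0.4431, -0.2343, 0.2415]
time: 14.28
tool_pos: [0.443, -0.2343, 0.2414]
time: 14.95
tool_pos: [0.443, -0.2344, 0.2415]
time: 15.37
tool_pos: [0.4432, -0.2352, 0.2416]
tcp_rot: [0.427, -3.112, -0.0]
wrist_force: [-0.3, -0.0, -2.3]
width: 0.376
grip_force: 110.4
turn az 3.125 (rows 25.0) q6->0.80 shift cm [ 0.61 -0.17 12.16] (rows 2.9) tilt [-0.0002 -0.    ]
turn az -0.017 (rows 0.1) q6->-2.34 shift cm [-0.61  0.17 12.16] (rows 2.9) tilt [-0.0002 -0.    ]
[-5.37428890e-01 -7.41479900e-02  1.95310964e+00 -1.43399052e-04
  1.26283716e+00 -2.38092755e+00]
```

```bash
python3 -m crank '[[[-0.6,0.17,0,0,0,-0.017],[0,0,3,0,0,0],[0,0,3,0,0,0],[0,0,3,0,0,0],[0,0,3,0,0,0],[0,0,0,0,0,0],[0,0,0,0,0,0],[0,0,0,0,0,0]]]'
python3 g.py .4485 -.2318 .038 1.8606
python3 - <<'E'
from h import *
a=read_camera("top");b=read_camera("scene")
c=lambda i,u,v:cv2.resize(i[v:v+90,u:u+80],(400,450),interpolation=cv2.INTER_CUBIC)
cv2.imwrite("pics/h1.png",cv2.convertScaleAbs(np.hstack([c(a,320,170),c(b,285,200)]),alpha=1.5))
E
```

```text
time: 16.03
tool_pos: [0.4498, -0.2331, 0.1232]
tcp_rot: [-0.455, 3.107, -0.002]
wrist_force: [-0.7, 0.3, -1.6]
width: 0.383
grip_force: 110.3
turn az 0.001 (rows 0.0) q6->-2.34 shift cm [0.1  0.17 8.52] (rows 2.0) tilt [ 0.0017 -0.0009]
turn az -3.140 (rows 25.1) q6->-5.48 shift cm [-0.1  -0.17  8.52] (rows 2.0) tilt [ 0.0017 -0.0009]
```

View pics/h1.png

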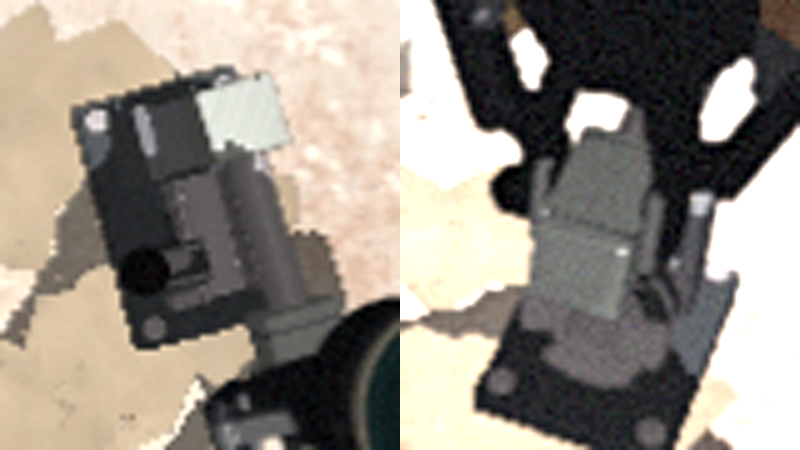

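The mandrel sits over the holder with its tail at the back; in the top view the tail's top corners are about (197,90), (275,72) and (290,147). I'll check that offset against the model.

```bash
python3 - <<'E'
from h import *
T=camera_model("top");H=np.load("H.npy")
px=lambda l:(np.array(l)+.5)/5-.5+(320,170)
y=H[2];p=np.array([.4498,-.2331])+.065*np.array([np.cos(y),np.sin(y)])
print("tail");fit([(T,[(65,17,152),(65,-17,152),(33,17,152)],px([(197,90),(275,72),(213,157)]))],[*p,y]);print(p)
print("base");fit([(T,[(72,42,12),(-52,42,12),(-10,45.4,86)],px([(74,105),(137,346),(145,270)]))],H)
E
```

```text
tail
[ 0.5112 -0.2093  0.2233]
[[-0.1, -0.6], [0.1, -0.1], [-0.0, 1.0]]
[ 0.5120902  -0.21452769]
base
[ 0.5163 -0.2111  0.2727]
[[0.0, -0.4], [0.5, 0.9], [-0.5, -0.2]]
```

```bash
python3 -m crank '[[[0,0.1,1.5,0,0,0],[0,0,1.5,0,0,0],[0,0,1,0,0,0],[0,0,0,0,0,0],[0,0,0,0,0,0],[0,0,0,0,0,0]]]'
python3 g.py .4485 -.2318 .038 1.8606
```

```text
time: 16.63
tool_pos: [0.4492, -0.2322, 0.0829]
tcp_rot: [-0.455, 3.107, -0.002]
wrist_force: [-0.0, -0.4, -3.0]
width: 0.383
grip_force: 110.6
turn az 0.001 (rows 0.0) q6->-2.34 shift cm [0.06 0.07 4.49] (rows 1.1) tilt [ 0.0018 -0.001 ]
turn az -3.140 (rows 25.1) q6->-5.48 shift cm [-0.06 -0.07  4.49] (rows 1.1) tilt [ 0.0018 -0.001 ]
```

```bash
python3 -m crank '[[[0.05,0.06,0.4,0,0,0],[0,0,0.6,0,0,0],[0,0,0.5,0,0,0],[0,0,0,0,0,0],[0,0,0,0,0,0]]]'
python3 -m crank '[[[0,0,0.6,0,0,0],[0,0,0.6,0,0,0],[0,0,0.5,0,0,0],[0,0,0,0,0,0],[0,0,0,0,0,0]]]'
```

```text
time: 17.05
tool_pos: [0.4472, -0.2311, 0.0661]
tcp_rot: [0.456, -3.107, -0.001]
wrist_force: [0.3, -0.2, -2.7]
width: 0.378
grip_force: 110.6
time: 17.47
tool_pos: [0.4472, -0.2311, 0.049]
tcp_rot: [0.456, -3.107, -0.001]
wrist_force: [0.3, -0.7, -3.6]
width: 0.373
grip_force: 110.6
```

```bash
python3 -m crank '[[[0,0,0.4,0,0,0],[0,0,0.3,0,0,0],[0,0,0.2,0,0,0],[0,0,0,0,0,0],[0,0,0,0,0,0]]]'
python3 -m crank '[[[0,0,0.1,0,0,0],[0,0,0.1,0,0,0],[0,0,0.05,0,0,0],[0,0,0,0,0,0],[0,0,0,0,0,0]]]'
```

```text
time: 17.88
tool_pos: [0.4475, -0.2312, 0.0405]
tcp_rot: [0.456, -3.108, -0.0]
wrist_force: [0.7, -0.1, -3.1]
width: 0.379
grip_force: 110.6
time: 18.3
tool_pos: [0.4477, -0.2313, 0.0383]
tcp_rot: [-0.456, 3.108, -0.0]
wrist_force: [0.0, -0.8, -2.4]
width: 0.378
grip_force: 110.6
```

```bash
python3 -m crank '[[[0,0,0.1,0,0,0],[0,0,0.1,0,0,0],[0,0,0,0,0,0],[0,0,0,0,0,0]]]'
```

```text
time: 18.63
tool_pos: [0.4478, -0.2315, 0.0372]
tcp_rot: [-0.456, 3.108, -0.0]
wrist_force: [-4.8, 1.1, 5.6]
width: 0.377
grip_force: 112.2
```

```bash
python3 -m crank '[[[0,0,0,0,0,0],[0,0,0,0,0,0],[0,0,0,0,0,0],[0,0,0,0,0,0]]]' 6.5 100
python3 -m crank '[[[0,0,-1,0,0,0],[0,0,-3,0,0,0],[0,0,-3,0,0,0],[0,0,-3,0,0,0],[0,0,-3,0,0,0],[0,0,0,0,0,0],[0,0,0,0,0,0]]]'
python3 -m crank '[[[0,0,0,0,0,0.12],[0,0,0,0,0,0.12],[0,0,0,0,0,0.12],[0,0,0,0,0,0.12],[0,0,0,0,0,0.12],[0,0,0,0,0,0.12],[0,0,0,0,0,0.12],[0,0,0,0,0,0.12]]]' >/dev/null
python3 -m crank '[[[0,0,0,0,0,0.12],[0,0,0,0,0,0.12],[0,0,0,0,0,0.12],[0,0,0,0,0,0.12],[0,0,0,0,0,0.12],[0,0,0,0,0,0],[0,0,0,0,0,0],[0,0,0,0,0,0]]]' 
python3 g.py .4920 -.1714 .14 .2898
python3 - <<'E'
from h import *
import json
H=np.load("H.npy")
m=camera_model("wrist");im=read_camera("wrist");json.dump({k:np.array(v).tolist() for k,v in m.items()},open("w4.json","w"))
for q in proj(m,place(H,[(-10,45.4,86),(-101,17,67),(-101,-17,67),(-37,17,67),(-37,-17,67)])):cv2.circle(im,tuple(int(round(t)) for t in q),2,(0,0,255),1)
a=read_camera("top")
cv2.imwrite("pics/s1.png",np.hstack([cv2.resize(im,(440,330)),cv2.convertScaleAbs(cv2.resize(a[170:260,320:418],(360,330),interpolation=cv2.INTER_CUBIC),alpha=1.5)]))
E
```

```text
time: 18.97
tool_pos: [0.4479, -0.2314, 0.0363]
tcp_rot: [-0.456, 3.108, -0.0]
wrist_force: [0.1, 0.8, 0.1]
width: 0.766
grip_force: 0.0
time: 19.55
tool_pos: [0.4496, -0.2323, 0.1696]
tcp_rot: [-0.455, 3.103, -0.006]
wrist_force: [-0.5, 0.4, -1.0]
width: 0.76
grip_force: 0.0
time: 20.88
tool_pos: [0.4471, -0.2309, 0.1654]
tcp_rot: [-1.857, -2.532, 0.0]
wrist_force: [0.3, 0.8, 1.2]
width: 0.764
grip_force: 0.0
turn az 0.015 (rows 0.1) q6->-0.63 shift cm [4.42 6.01 2.53] (rows 1.9) tilt [-0.0014  0.0008]
turn az -3.126 (rows 25.0) q6->-3.77 shift cm [-4.42 -6.01  2.53] (rows 1.9) tilt [-0.0014  0.0008]
```

View pics/s1.png

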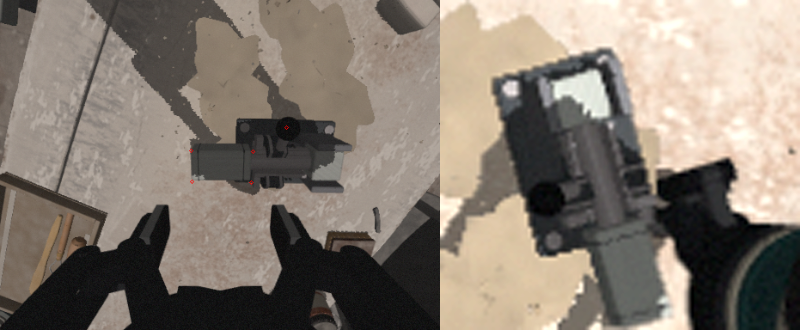

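The mandrel is seated and level. The ball is where predicted, at (287,128) in the left view. Now I'll approach the knob from above.

```bash
python3 -m crank '[[[2.2,3,0.5,0,0,0.015],[2.2,3,0.5,0,0,0],[0,0,1,0,0,0],[0,0,1,0,0,0],[0,0,0,0,0,0],[0,0,0,0,0,0],[0,0,0,0,0,0]]]' 5 40
python3 g.py .4920 -.1714 .066 .2898
```

```text
time: 21.57
tool_pos: [0.4917, -0.1725, 0.1361]
tcp_rot: [-1.882, -2.515, 0.001]
wrist_force: [0.4, 0.2, -0.1]
width: 0.584
grip_force: 0.0
turn az 3.138 (rows 25.1) q6->2.52 shift cm [-0.09 -0.06  7.01] (rows 1.7) tilt [-0.0006 -0.    ]
turn az -0.004 (rows 0.0) q6->-0.62 shift cm [0.09 0.06 7.01] (rows 1.7) tilt [-0.0006 -0.    ]
```

```bash
python3 -m crank '[[[0.09,0.05,2,0,0,0],[0,0,2,0,0,0],[0,0,1.5,0,0,0],[0,0,1,0,0,0],[0,0,0.5,0,0,0],[0,0,0,0,0,0],[0,0,0,0,0,0]]]'
python3 -m crank '[[[0,0,0,0,0,0],[0,0,0,0,0,0],[0,0,0,0,0,0],[0,0,0,0,0,0],[0,0,0,0,0,0],[0,0,0,0,0,0]]]' 1.5 40
python3 g.py .4920 -.1714 .066 .2898
```

```text
time: 22.15
tool_pos: [0.4929, -0.1712, 0.0668]
tcp_rot: [1.881, 2.515, 0.0]
wrist_force: [-0.6, 0.2, 0.5]
width: 0.585
grip_force: 0.0
time: 22.65
tool_pos: [0.4933, -0.1707, 0.0668]
tcp_rot: [1.88, 2.515, 0.001]
wrist_force: [0.8, 1.3, 2.5]
width: 0.231
grip_force: 39.0
turn az 3.139 (rows 25.1) q6->2.52 shift cm [0.03 0.14 0.08] (rows 0.0) tilt [ 0.0015 -0.0001]
turn az -0.003 (rows 0.0) q6->-0.63 shift cm [-0.03 -0.14  0.08] (rows 0.0) tilt [ 0.0015 -0.0001]
```

```bash
python3 -m crank '[[[0,0.4,0,0,0,0],[0,0.4,0,0,0,0],[0,0.4,0,0,0,0],[0,0.2,0,0,0,0],[0,0,0,0,0,0],[0,0,0,0,0,0]]]'
python3 g.py .4933 -.1707 .0668 .2898
```

```text
time: 23.15
tool_pos: [0.5025, -0.1666, 0.0653]
tcp_rot: [-1.876, -2.512, 0.007]
wrist_force: [-8.0, -0.4, 6.1]
width: 0.232
grip_force: 39.4
turn az 3.139 (rows 25.1) q6->2.52 shift cm [ 0.13  1.   -0.15] (rows 0.2) tilt [-0.0078  0.0006]
turn az -0.002 (rows 0.0) q6->-0.62 shift cm [-0.13 -1.   -0.15] (rows 0.2) tilt [-0.0078  0.0006]
```

```bash
python3 -m crank '[[[0,0.2,0,0,0,0],[0,0.15,0,0,0,0],[0,0,0,0,0,0],[0,0,0,0,0,0]]]'
python3 g.py .4933 -.1707 .0668 .2898
```

```text
time: 23.48
tool_pos: [0.5054, -0.1658, 0.0651]
tcp_rot: [-1.876, -2.511, 0.007]
wrist_force: [-10.4, -2.0, 7.6]
width: 0.229
grip_force: 39.5
turn az 3.139 (rows 25.1) q6->2.52 shift cm [ 0.13  1.3  -0.16] (rows 0.3) tilt [-0.0086  0.0005]
turn az -0.002 (rows 0.0) q6->-0.62 shift cm [-0.13 -1.3  -0.16] (rows 0.3) tilt [-0.0086  0.0005]
```

```bash
python3 -m crank '[[[-0.38,0,-0.44,0,0,0],[-0.43,0,-0.4,0,0,0],[-0.46,0,-0.35,0,0,0],[-0.49,0,-0.3,0,0,0],[0,0,0,0,0,0],[0,0,0,0,0,0]]]' - 30
python3 g.py .4933 -.1707 .0668 .2898 | tail -1
```

```text
time: 23.98
tool_pos: [0.5087, -0.1816, 0.0784]
tcp_rot: [-1.873, -2.507, 0.008]
wrist_force: [-10.0, -0.3, 1.1]
width: 0.231
grip_force: 39.0
turn az -0.002 (rows 0.0) q6->-0.62 shift cm [ 1.47 -1.15  1.18] (rows 0.5) tilt [-0.0122  0.0029]
```

```bash
python3 -m crank '[[[-0.52,0.1,-0.25,0,0,0],[-0.55,0.05,-0.2,0,0,0],[-0.56,0,-0.14,0,0,0],[-0.57,0,-0.09,0,0,0],[-0.58,0,-0.03,0,0,0],[0,0,0,0,0,0],[0,0,0,0,0,0]]]'
python3 g.py .4933 -.1707 .0668 .2898 | tail -1
```

```text
time: 24.57
tool_pos: [0.5182, -0.2083, 0.0855]
tcp_rot: [-1.874, -2.508, 0.008]
wrist_force: [-10.2, -0.9, 1.5]
width: 0.224
grip_force: 40.0
turn az -0.002 (rows 0.0) q6->-0.62 shift cm [ 4.3  -1.29  1.9 ] (rows 1.2) tilt [-0.0119  0.0023]
```

```bash
python3 -m crank '[[[-0.58,0,0.03,0,0,0],[-0.57,0,0.09,0,0,0],[-0.56,0,0.14,0,0,0],[-0.55,0,0.2,0,0,0],[-0.52,0,0.25,0,0,0],[0,0,0,0,0,0],[0,0,0,0,0,0]]]'
python3 g.py .4933 -.1707 .0668 .2898 | tail -1
python3 -m crank '[[[-0.49,0,0.3,0,0,0],[-0.46,0,0.35,0,0,0],[-0.43,0,0.4,0,0,0],[-0.38,0,0.44,0,0,0],[0,0,0,0,0,0],[0,0,0,0,0,0]]]'
python3 g.py .4933 -.1707 .0668 .2898 | tail -1
```

```text
time: 25.15
tool_pos: [0.527, -0.2359, 0.0791]
tcp_rot: [-1.875, -2.51, 0.008]
wrist_force: [-9.6, -3.1, 3.6]
width: 0.224
grip_force: 34.1
turn az -0.002 (rows 0.0) q6->-0.62 shift cm [ 7.21 -1.35  1.27] (rows 1.8) tilt [-0.0097  0.0008]
time: 25.65
tool_pos: [0.5346, -0.2557, 0.0667]
tcp_rot: [-1.879, -2.517, 0.009]
wrist_force: [-9.2, -8.4, 8.0]
width: 0.202
grip_force: 28.1
turn az -0.001 (rows 0.0) q6->-0.62 shift cm [ 9.33 -1.53 -0.03] (rows 2.3) tilt [-0.0039 -0.0046]
```

The knob reached the other side, at the turn stop. I'll let the collar come home slowly and watch the forces.

```bash
python3 -m crank '[[[0.2,0,0,0,0,0],[0,-0.4,0,0,0,0],[0,-0.4,0,0,0,0],[0,-0.4,0,0,0,0],[0,-0.4,0,0,0,0],[0,-0.3,0,0,0,0],[0,0,0,0,0,0],[0,0,0,0,0,0]]]'
python3 g.py .4933 -.1707 .0668 .2898 | tail -1
```

```text
time: 26.32
tool_pos: [0.522, -0.259, 0.0691]
tcp_rot: [1.875, 2.507, 0.001]
wrist_force: [5.7, -4.6, 4.4]
width: 0.18
grip_force: 7.6
turn az -0.003 (rows 0.0) q6->-0.62 shift cm [ 9.28 -0.23  0.15] (rows 2.2) tilt [ 0.0091 -0.0059]
```

```bash
python3 - <<'E'
from h import *
H=np.load("H.npy")
m=camera_model("wrist");b=read_camera("wrist")
b2=b.copy()
for x,c in((-10,(0,0,255)),(0,(0,255,0))):
    q=proj(m,place(H,[(x,-45.4,86)]))[0];print(q)
    cv2.circle(b2,tuple(int(round(t)) for t in q),2,c,1)
s=read_camera("scene");S=camera_model("scene")
print((proj(S,place(H,[(-10,-45.4,86),(0,-45.4,86)]))-(285,200))*5)
v=b2[150:384,130:380]
cv2.imwrite("pics/k1.png",np.hstack([cv2.convertScaleAbs(cv2.resize(v,(420,393)),alpha=1.8),cv2.convertScaleAbs(cv2.resize(s[205:285,290:366],(373,393),interpolation=cv2.INTER_CUBIC),alpha=1.6)]))
E
```

```text
[249.5170319  260.86613354]
[269.09802559 260.75843202]
[[331.52249462 256.20625743]
 [337.56259003 240.73283987]]
```

View pics/k1.png

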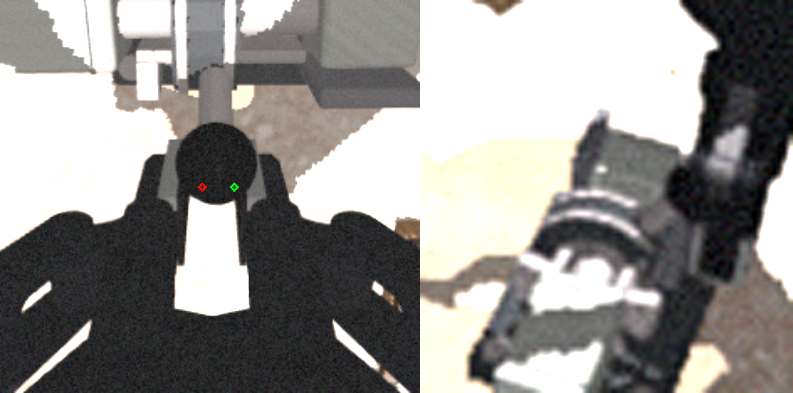

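The ball sits at about wrist pixel (258,247), roughly 14 px short of its locked position. It slipped in the pads, so the turn isn't complete. I'll solve for the collar state and regrasp the ball.

```bash
cat > ball.py <<'E'
from h import *
import g,sys
H=np.load("H.npy");m=camera_model("wrist");P=np.array([float(sys.argv[1]),float(sys.argv[2])])
pos=lambda a:place(H,[(-10+a[0]*10,58*np.sin(a[1]),50+58*np.cos(a[1]))])[0]
r=least_squares(lambda a:(proj(m,pos(a))[0]-P),[.5,-.7]);b=pos(r.x)
print("slide mm %.1f theta %.3f"%(r.x[0]*10,r.x[1]),b)
g.go(b[0],b[1],b[2]-.019,H[2])
E
python3 ball.py 258 247
```

```text
slide mm 4.2 theta -0.528 [ 0.51742024 -0.24172293  0.10008929]
turn az 3.139 (rows 25.1) q6->2.42 shift cm [-1.78 -0.06 -1.21] (rows 0.5) tilt [ 0.009 -0.006]
turn az -0.003 (rows 0.0) q6->-0.73 shift cm [ 1.78  0.06 -1.21] (rows 0.5) tilt [ 0.009 -0.006]
```

```bash
python3 - <<'E'
from h import *
H=np.load("H.npy");m=camera_model("wrist");S=camera_model("scene");s=read_state()
pos=lambda a:place(H,[(-10+a[0]*10,58*np.sin(a[1]),50+58*np.cos(a[1]))])[0]
f=lambda a:np.r_[proj(m,pos(a))[0]-(258,247),proj(S,pos(a))[0]-(345,243.7)]
r=least_squares(f,[.5,-.7]);print(r.x,r.fun)
for t in(-.5,-.7,-.9):
    for sl in(0,.8):
        X=pos([sl,t]);print(t,sl,proj(m,X)[0].round(1),"r",281*11/1000/(np.array(m["R"])@X+m["t"])[2],proj(S,X)[0].round(1))
M=R.from_rotvec(s["tcp_rot"]).as_matrix()
for z in(-.019,-.03,0):print(proj(m,s["tool_pos"]+M@[0,0,z]))
E
```

```text
[ 0.41393641 -0.53535856] [-0.19978197  0.45460353 -0.03575383 -1.51174719]
-0.5 0 [248.4 245.1] r 25.054584389834762 [343.6 242.8]
-0.5 0.8 [266.6 245. ] r 25.048512961105697 [344.6 240.4]
-0.7 0 [248.9 256. ] r 23.304930817634173 [347.9 246.8]
-0.7 0.8 [265.8 255.9] r 23.29967767151753 [348.9 244.3]
-0.9 0 [249.4 261. ] r 21.60156174603739 [351.3 251.2]
-0.9 0.8 [265.  260.9] r 21.597048372256385 [352.3 248.7]
[[256.41710434 265.79267107]]
[[256.42494455 278.97197847]]
[[256.4056852  247.01230944]]
```

Both cameras agree: the knob leans only about −0.53 rad. I'll open, recentre on the ball and grip harder. Then I'll pull again and swing the rest, tilting the tool with the knob so nothing slips.

```bash
python3 -m crank '[[[0,0,0,0,0,0],[0,0,0,0,0,0],[0,0,0,0,0,0],[0,0,-0.7,0,0,0],[0,0,-0.6,0,0,0],[0.6,0,0,0,0,0],[0,0,0,0,0,0],[0,0,0,0,0,0]]]' 4.5 80
python3 - <<'E'
from h import *
b=read_camera("wrist")
g=cv2.cvtColor(b,cv2.COLOR_BGR2GRAY)
v=g[190:330,200:320];print(v.mean())
c=cv2.HoughCircles(cv2.convertScaleAbs(cv2.GaussianBlur(v,(3,3),0),alpha=2),cv2.HOUGH_GRADIENT,1,20,param1=80,param2=12,minRadius=18,maxRadius=30)
print(c[0]+[200,190,0] if c is not None else c)
cv2.imwrite("pics/k2.png",cv2.convertScaleAbs(cv2.resize(b[140:384,130:380],(600,586)),alpha=2))
E
python3 g.py .5174 -.2417 .081 .2898
```

```text
time: 27.08
tool_pos: [0.5158, -0.2497, 0.0793]
tcp_rot: [-1.88, -2.517, -0.0]
wrist_force: [-0.5, -0.3, 0.1]
width: 0.53
grip_force: 0.0
100.06642857142857
[[264.5        254.5         22.10000038]]
turn az 3.139 (rows 25.1) q6->2.41 shift cm [-0.73 -0.39 -0.18] (rows 0.2) tilt [-0.0002  0.0001]
turn az -0.002 (rows 0.0) q6->-0.73 shift cm [ 0.73  0.39 -0.18] (rows 0.2) tilt [-0.0002  0.0001]
```

View pics/k2.png

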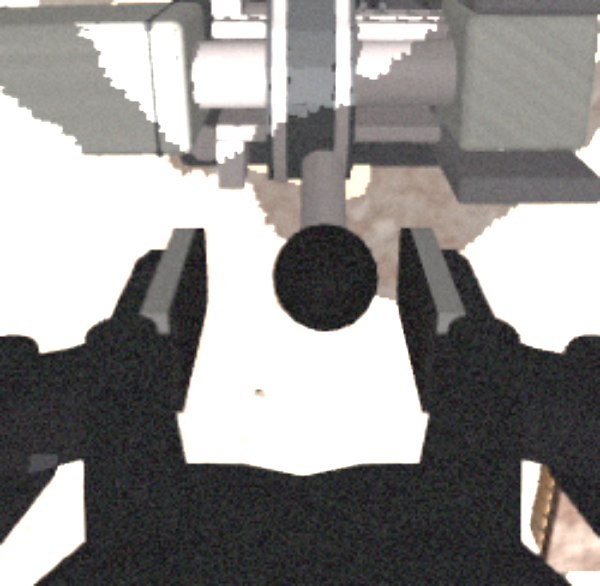

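Now clear: the ball centre is at about wrist pixel (265,255).

```bash
python3 ball.py 265.2 255.2
```

```text
slide mm 4.7 theta -0.527 [ 0.51782062 -0.24154722  0.10012076]
turn az 3.139 (rows 25.1) q6->2.42 shift cm [-0.73 -0.43 -0.2 ] (rows 0.2) tilt [-0.0002  0.0001]
turn az -0.002 (rows 0.0) q6->-0.73 shift cm [ 0.73  0.43 -0.2 ] (rows 0.2) tilt [-0.0002  0.0001]
```

```bash
python3 -m crank '[[[0.4,0.2,0,0,0,0],[0.3,0.2,0,0,0,0],[0,0,0,0,0,0],[0,0,0,0,0,0]]]' 4.5 80
python3 -m crank '[[[0,0,0,0,0,0],[0,0,0,0,0,0],[0,0,0,0,0,0],[0,0,0,0,0,0],[0,0,0,0,0,0],[0,0,0,0,0,0]]]' 1 80
python3 -m crank '[[[0,0.4,0,0,0,0],[0,0.4,0,0,0,0],[0,0.2,0,0,0,0],[0,0,0,0,0,0],[0,0,0,0,0,0],[0,0,0,0,0,0]]]'
python3 g.py .5178 -.2415 .079 .2898|tail -1
```

```text
time: 27.47
tool_pos: [0.5178, -0.242, 0.079]
tcp_rot: [-1.88, -2.517, 0.0]
wrist_force: [-0.3, 0.3, 0.2]
width: 0.528
grip_force: 0.0
time: 27.97
tool_pos: [0.518, -0.2425, 0.0794]
tcp_rot: [1.881, 2.516, 0.0]
wrist_force: [0.1, -0.0, 2.6]
width: 0.214
grip_force: 78.0
time: 28.47
tool_pos: [0.5248, -0.2407, 0.0791]
tcp_rot: [-1.877, -2.515, 0.007]
wrist_force: [-8.6, -4.4, 6.0]
width: 0.211
grip_force: 78.7
turn az -0.001 (rows 0.0) q6->-0.72 shift cm [ 0.12 -0.69  0.01] (rows 0.2) tilt [-0.0057 -0.0016]
```

```bash
python3 -m crank '[[[0,0.2,0,0,0,0],[0,0.1,0,0,0,0],[0,0,0,0,0,0],[-0.35,0,0.38,0,0.12,0],[-0.35,0,0.38,0,0.12,0],[0,0,0,0,0,0],[0,0,0,0,0,0]]]'
python3 g.py .5178 -.2415 .079 .2898|tail -1
python3 -m crank '[[[-0.35,0,0.38,0,0.12,0],[-0.17,0,0.19,0,0.06,0],[0,0,0,0,0,0],[0,0,0,0,0,0]]]'
python3 g.py .5178 -.2415 .079 .2898|tail -1
```

```text
time: 29.05
tool_pos: [0.5285, -0.2475, 0.0691]
tcp_rot: [-1.758, -2.35, -0.205]
wrist_force: [-9.9, -6.2, 4.2]
width: 0.213
grip_force: 80.5
turn az -0.003 (rows 0.0) q6->-0.81 shift cm [ 1.09 -0.86 -0.74] (rows 0.4) tilt [-0.0757  0.2285]
time: 29.38
tool_pos: [0.5295, -0.2474, 0.0658]
tcp_rot: [-1.659, -2.221, -0.354]
wrist_force: [-12.0, 2.4, 16.8]
width: 0.213
grip_force: 81.4
turn az -0.001 (rows 0.0) q6->-0.84 shift cm [ 1.36 -0.96 -0.82] (rows 0.4) tilt [-0.1242  0.397 ]
```

The rigid-grasp estimate puts the knob at about −0.9 rad, against the turn stop, with the collar about 14 mm back. I'll ease the pressure and let it home.

```bash
python3 -m crank '[[[0.08,0,-0.09,0,-0.03,0],[0,-0.4,0,0,0,0],[0,-0.4,0,0,0,0],[0,-0.3,0,0,0,0],[0,-0.2,0,0,0,0],[0,0,0,0,0,0],[0,0,0,0,0,0]]]'
python3 g.py .5178 -.2415 .079 .2898|tail -1
```

```text
time: 29.97
tool_pos: [0.5182, -0.2506, 0.0665]
tcp_rot: [-1.678, -2.247, -0.331]
wrist_force: [-7.6, 1.8, 10.0]
width: 0.213
grip_force: 80.7
turn az -0.001 (rows 0.0) q6->-0.83 shift cm [ 1.29  0.22 -0.82] (rows 0.4) tilt [-0.1129  0.3671]
```

```bash
python3 -m crank '[[[0,-0.2,0,0,0,0],[0,-0.2,0,0,0,0],[0,-0.1,0,0,0,0],[0,0,0,0,0,0],[0,0,0,0,0,0]]]'
python3 g.py .5178 -.2415 .079 .2898|tail -1
```

```text
time: 30.38
tool_pos: [0.5163, -0.2511, 0.0667]
tcp_rot: [-1.681, -2.249, -0.336]
wrist_force: [0.2, 5.4, 6.7]
width: 0.213
grip_force: 80.3
turn az -0.003 (rows 0.0) q6->-0.84 shift cm [ 1.29  0.42 -0.8 ] (rows 0.4) tilt [-0.1073  0.368 ]
```

```bash
python3 -m crank '[[[0,0,0,0,0,0],[0,0,0,0,0,0],[0,0,0,0,0,0],[0,0,0,0,0,0],[0,0,-2,0,0,0],[0,0,-3,0,0,0],[0,0,-3,0,0,0],[0,0,0,0,0,0]]]' 4.5 80
python3 -m crank '[[[0,0,-2,0,-0.1,0],[0,0,-2,0,-0.1,0],[0,0,-2,0,-0.1,0],[-1,0,0,0,-0.09,0],[-2,0,0,0,0,0],[0,0,0,0,0,0],[0,0,0,0,0,0],[0,0,0,0,0,0]]]'
python3 - <<'E'
from h import *
H=np.load("H.npy");m=camera_model("wrist");b=read_camera("wrist")
k=proj(m,place(H,[(-10,-45.4,86),(-10,58*np.sin(-.53),100)]));print(k)
v=b.copy()
cv2.circle(v,tuple(int(round(t)) for t in k[0]),2,(0,0,255),1)
u,w=[int(t) for t in np.clip(k[0]-[100,90],0,[312,234])];print(u,w)
s=read_camera("scene")
cv2.imwrite("pics/e1.png",np.hstack([cv2.convertScaleAbs(cv2.resize(v[w:w+150,u:u+130],(390,450),interpolation=cv2.INTER_CUBIC),alpha=2),cv2.convertScaleAbs(cv2.resize(s[195:285,285:367],(410,450),interpolation=cv2.INTER_CUBIC),alpha=1.8)]))
E
```

```text
time: 31.05
tool_pos: [0.5279, -0.2861, 0.1452]
tcp_rot: [-1.689, -2.26, -0.333]
wrist_force: [1.4, -0.5, 1.1]
width: 0.53
grip_force: 0.0
time: 31.72
tool_pos: [0.5373, -0.327, 0.1951]
tcp_rot: [-1.881, -2.514, -0.001]
wrist_force: [0.1, 0.6, -0.4]
width: 0.529
grip_force: 0.0
[[257.52371919 110.05760074]
 [257.55894593  89.88932023]]
157 20
```

View pics/e1.png

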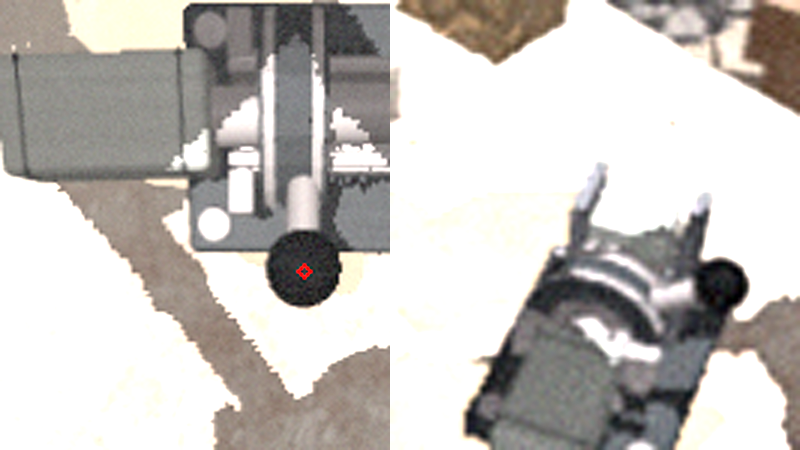

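The ball is on the predicted locked, fully home position (the red mark at (305,270)), and the mandrel lies seated. Handing in.

```bash
python3 -c "
from workcell import *
print(finish_job())"
```

```text
the job is handed in; nothing more can be done
None
```

The mandrel is seated in the holder and the collar is locked and fully home, handed in after about 32 s of robot time; the last camera check put the knob on its locked position, but I viewed 12 pictures instead of the allowed 10.

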